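# Set out the squeegee caddy for a print run

## Robot

A 7-joint arm with a two-finger parallel gripper is mounted at the origin on the work surface. World frame = base frame: x ahead of the robot, y to its left, z up, the work surface at z = 0. Lengths are in m, angles in degrees, forces in N, time in s.
With the tool pointing down it reaches from about 0.425 to 0.875 m from the base axis. Payload 4.7 kg.
Tool frame: the origin (TCP) lies on the centre line of the jaws, within the pads' length; the fingertips stand 11 mm ahead of it and the grasp point (between the pads) lies 8 mm behind it (finger_overhang is the x of the fingertips in the tool frame, in m); x points along the fingers, z is the direction in which the jaws open and shut, and the axes are right-handed (so a half turn about x gives the same grasp; the last joint's range is limited). The gripper opens to 87 mm and grips with 3 to 60 N. Pads are 19 mm wide; open, the fingers measure 117 mm over their backs; the gripper's body (75 mm by 190 mm) begins 51 mm behind the grasp point.
Start: joints at [-62.504, 18.392, -4.016, 83.108, 1.295, 78.541, -3.26], TCP at [0.292, 0.581, 0.234] pointing down, gripper open.
Joint ranges: [-163.93, 163.93], [-17.29, 119.83], [-79.2, 71.16], [3.27, 140.29], [-89.18, 269.18], [5.43, 117.66], [-154.24, 154.24]. Speed limits (degrees/s): [147.25, 147.25, 180, 180, 180, 180, 180].

## Interface

Orientations are given as [roll, pitch, yaw] about the fixed x, y, z axes, in that order (R = Rz(yaw) Ry(pitch) Rx(roll)).
In Python, from cell import get_obs, read_camera, sign_off, cut_out, finger_overhang gives the robot as it stands.
- The arm moves only by the tool servo_tool, never from a script. Its argument "rows" is one flat list of numbers, 5 for each row, row after row: the shift along the world's x, y, z in mm, then the turn about the world's z in degrees, then the closure, from 0 (fully open) to 1 (shut). A call has 1 to 10 rows; each row is the pose to reach, as a shift and turn from the pose commanded when the call began; what a row does not reach only later rows make up. A row lasts 1/12 s, in which the tool goes at most 41.7 mm and 7.16 degrees, less where a joint would pass 70% of its speed; a pose out of reach is approached as far as the arm can. A call with a gripper value outside its range is refused whole. The fingers move at their own pace and stop on an object; "force" is the grip in N (left out, the last holds). Time passes only in rows, so rows that repeat a pose let the fingers close. It gives the time, the measured TCP pose, the force and the opening at its end, in the units of the state.
- get_obs(): the state, without advancing time (a new reading comes with each control period).
- read_camera(name): name is "scene" or "top"; returns a dict with "frame" (400x640x3 uint8, blue, green, red), "range_z" (400x640 float32, m along the optical axis (not along the pixel's ray), 0 where there is no reading), "intrinsics" (3x3 intrinsics, pixels), "cam_to_world" (4x4, takes a point from camera to world coordinates). Camera axes: x right, y down, z forward; pixel columns grow to the right and rows downward; lengths in m; the calibration is good to about 2 mm. A picture is of the moment at which its call begins.
- sign_off(): hands the job in, once; it reports no verdict.
Trained networks look in a picture, given as the dict that the camera call returned (one of the last four; its "shot" number tells which), for a name from the list of things; names that differ only in an ending like _2 or _b are one class to them, and where a whole thing is asked for, a point or a joint stands for the part that bears it (a point fixed in the world has none). Each returns a list of dicts, best first, with "score" (0 to 1); they miss things now and then, are a little off and sometimes report something else, mostly with a low value. They report only what shows in the picture. A call takes as long as a camera call. They do not tell look-alikes from the thing itself.
- cut_out(name, picture): "pixels" (400x640 bool, what is visible of it) and "extent" ([centre column, centre row, width, height] in pixels, round what is visible of it).
The state is a dict: "time_s": time; "qpos": joint angles; "joint_velocities": joint speeds; "effort": joint torques, N m; "tool_pos": TCP position; "tool_rot": TCP orientation; "force": force on the tool from outside, world axes, zero at the start; "wrist_torque": the same for the moment, N m; "grip_width": finger opening in m.
Only numpy, scipy, OpenCV 4.12 (cv2) and the standard library are available. Lean on these libraries where they do the work, as an engineer would, in place of code of your own. Each camera call takes 0.05 s, during which the arm holds its last target.

## Task

Set out the plywood caddy for the next print run (left, right and rear as seen from the robot): slide its divider to the right until both squeegees will fit, then lay the long squeegee flat in the left bay and the short one flat in the right bay, each lengthwise along the tray, parallel to its front edge. Stand the ink tub on the middle of the rear deck's depth, straight behind the middle of the short squeegee, and stand the small amber pot centred on top of the tub. Keep tub and pot upright, and leave the dropper bottle and the tape roll where they are.

Things in the scene. Friction and masses are not known exactly. Their poses are not given: they have to be found in the camera images.
- caddy: Fixed low plywood caddy, 205 (x) by 236 (y) by 16 mm; origin centre of underside, x to its rear (away from robot), y to its left, z up. Floor 6 mm thick, walls 5 mm thick, 10 mm above floor. Inside y -113 to 113 mm. Front tray x -97.5 to 12.5 mm, split by the divider into left (+y) and right bays. Rear deck x 17.5 to 97.5 mm (middle 57.5), undivided, empty.
- divider (a joint): Sliding divider in the front tray (aluminium panel 6 mm thick, 108 mm front to back, 30 mm high), m, 0 to 0.14, growing to the right: panel middle at caddy y = 0.075 minus this value. Starts too far left for the long squeegee. About 2 N of friction; stays where left.
- divider_grip (a point): Centre of the black grip tab on top of the divider: tab 12 mm thick (along the caddy's y), 40 mm wide (along its x), 32 mm high, its centre 51 mm and its top 67 mm above the table, at caddy x = -42.5 mm. Axes parallel to the caddy's.
- long_squeegee_c (a point): Centre (half-way up) of the long squeegee lying flat: 110 mm long (y), 50 mm wide over all (x), 30 mm thick (z up). Wooden handle 32 mm wide, 30 mm thick on the -x side; dark rubber blade 10 mm thick sticks out 18 mm at mid-thickness on the +x side. Which way the blade points does not matter.
- short_squeegee_c (a point): Centre (half-way up) of the short squeegee lying flat: 70 mm long (its y), otherwise just like the long one: 50 mm wide over all (x), 30 mm thick.
- tub_c (a point): Centre (half-way up) of the round white ink tub with a flat white lid: widest (lid) diameter 61 mm, body 60 mm tapering to 56 mm at the foot, 55 mm high, z up.
- pot_c (a point): Centre (half-way up) of the small round amber glass pot with a flat black lid: 44 mm diameter, 42 mm high, z up.
- dropper: Bystander, loose: clear dropper bottle with a white cone spout, 38 mm diameter, 72 mm high, origin at the centre of its foot. To be left alone.
- tape: Bystander, loose: brown tape roll lying flat, 84 mm outer diameter, 60 mm hole, 24 mm high, origin at the centre of its underside. To be left alone.
Mind the look-alikes: they are no part of the job. Of the things that look like the part that bears pot_c, take the one that is farthest to the robot's left at the start.

How it is judged:
By the outcome, as a careful person would: the job done as asked, in the order asked, and still so for the second after the job is handed in, with the robot touching nothing.
It also fails if it takes over 112 s, if anything falls off the work surface, if the arm or the gripper's body presses on something with over 40 N, if the wrist force passes 120 N, or if a joint passes its speed limit or range.

## Working session

There is one attempt and no reset: what is moved stays moved. The work goes in short steps, Python scripts to look and compute and a tool call to move; the robot and the scene stay as the last step left them, time stands still between calls to the robot, and variables do not carry over. Pictures are saved under pics/ and viewed, and the job is handed in when it is done.

Besides the shell and the picture viewer there is one more tool, called after "Emit:" by a JSON object that holds its "name" and its "arguments", one argument or row to a line. servo_tool: Moves the arm, as the interface text tells. Its arguments: {"type":"object","properties":{"rows":{"type":"array"},"force":{"type":"number"}},"required":["rows"]}

```bash
mkdir -p pics; ls; cat > h.py <<'E'
import numpy as np, cv2
from cell import *
def pts(p):
    K=np.array(p['intrinsics']);T=np.array(p['cam_to_world']);z=p['range_z']
    v,u=np.mgrid[0:400,0:640]
    P=np.stack([(u-K[0,2])*z/K[0,0],(v-K[1,2])*z/K[1,1],z],-1)@T[:3,:3].T+T[:3,3]
    P[z<=0]=np.nan
    return P
E
python3 - <<'E'
from h import *
print(get_obs())
print(finger_overhang)
for n in ['scene','top']:
    p=read_camera(n); cv2.imwrite(f'pics/{n}0.png',p['frame'])
    P=pts(p); print(n,np.array(p['cam_to_world']).round(3).tolist())
    for o in ['caddy','divider','divider_grip','long_squeegee_c','short_squeegee_c','tub_c','pot_c','dropper','tape']:
        for d in cut_out(o,p):
            m=d['pixels']; Q=P[m]; Q=Q[~np.isnan(Q[:,0])]
            if len(Q)<5: continue
            top=Q[Q[:,2]>np.percentile(Q[:,2],95)-.006]
            print(o,round(d['score'],2),np.round(d['extent']),len(Q),'med',np.median(Q,0).round(3),'topmean',((top.min(0)+top.max(0))/2).round(3),'size',np.ptp(top,axis=0).round(3))
E
```

```text
pics
{'time_s': 0.0, 'qpos': array([-62.50383143,  18.43676487,  -4.0156753 ,  83.17414056,
         1.29640266,  78.54042959,  -3.26017059]), 'joint_velocities': array([-0.06711   , -0.02557415,  0.03447317, -0.07397642,  0.07452323,
        0.01739375,  0.10283679]), 'effort': array([ 2.69673028e-04, -4.91286170e+01, -4.03829422e-01, -3.12530816e+01,
       -6.39324356e-02,  4.36741544e-02,  1.95212983e-04]), 'tool_pos': array([0.29175407, 0.58025728, 0.2324942 ]), 'tool_rot': array([-176.18877954,   89.89375035, -112.87496965]), 'force': array([-0.54491967, -0.31022859,  0.58119364]), 'wrist_torque': array([-0.04707089,  0.01695897, -0.01399492]), 'grip_width': 0.08687440685702856}
0.011
scene [[-0.051, 0.56, -0.827, 1.616], [0.999, 0.041, -0.035, 0.007], [0.014, -0.828, -0.561, 0.779], [0.0, 0.0, 0.0, 1.0]]
caddy 0.8 [416. 214.  97.  63.] 4667 med [0.528 0.217 0.004] topmean [0.516 0.214 0.038] size [0.236 0.253 0.058]
divider 0.7 [427. 200.   7.  29.] 146 med [0.494 0.246 0.042] topmean [0.479 0.249 0.063] size [0.043 0.014 0.008]
divider_grip 0.69 [427. 195.   9.  28.] 172 med 
[... 2068 characters left out ...]
.  30.  25.] 584 med [ 0.564 -0.089  0.029] topmean [ 0.558 -0.085  0.031] size [0.055 0.069 0.008]
tub_c 0.55 [390. 202.  22.  22.] 310 med [ 0.561 -0.221  0.042] topmean [ 0.563 -0.224  0.043] size [0.039 0.041 0.007]
pot_c 0.86 [421. 179.  23.  18.] 318 med [ 0.617 -0.295  0.042] topmean [ 0.62  -0.299  0.042] size [0.043 0.043 0.008]
pot_c 0.54 [391. 202.  20.  17.] 271 med [ 0.562 -0.221  0.042] topmean [ 0.564 -0.224  0.043] size [0.041 0.041 0.007]
dropper 0.82 [450. 196.  17.  22.] 310 med [ 0.577 -0.363  0.047] topmean [ 0.581 -0.369  0.067] size [0.01  0.011 0.016]
tape 0.79 [337. 256.  33.  40.] 522 med [ 0.442 -0.1    0.024] topmean [ 0.443 -0.096  0.025] size [0.081 0.08  0.008]
```

View pics/scene0.png

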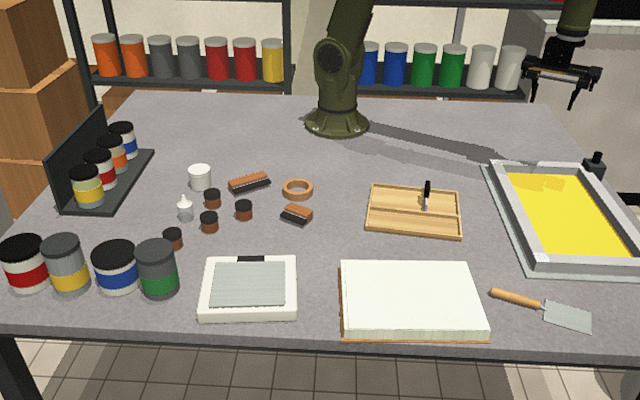

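View pics/top0.png

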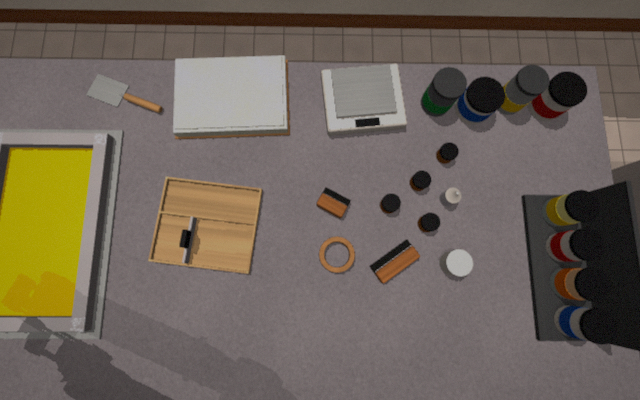

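```bash
python3 - <<'E'
import cv2
a=cv2.imread('pics/top0.png')[150:300,310:480]; b=cv2.imread('pics/scene0.png')[160:270,150:320]
cv2.imwrite('pics/topc.png',cv2.resize(a,None,fx=4,fy=4,interpolation=2)[:600])
cv2.imwrite('pics/scec.png',cv2.resize(b,None,fx=4,fy=4,interpolation=2))
E
```

```text
(no output)
```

View pics/topc.png

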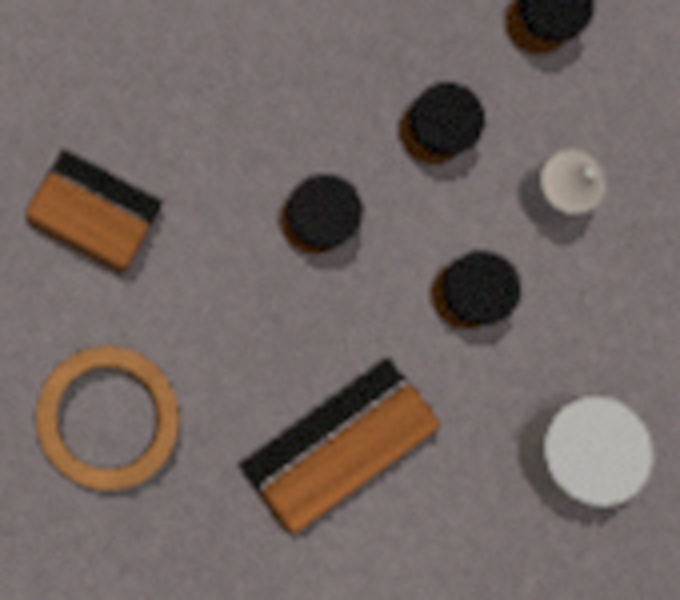

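View pics/scec.png

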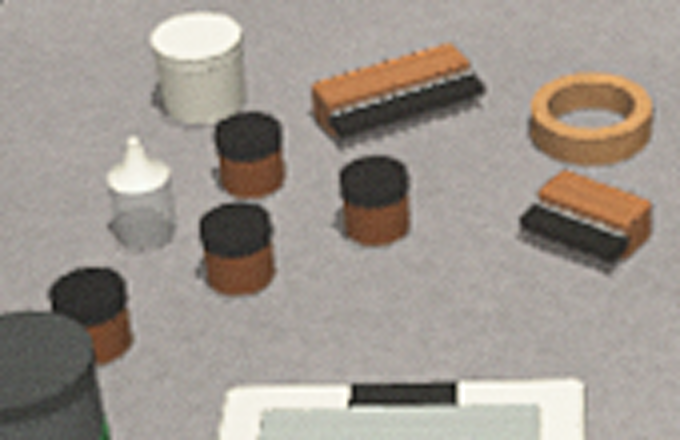

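The target pot is the one at top (390,202), y≈-0.224. The look-alikes at (421,180), (429,222) and (448,152) have y≈-0.30, -0.31 and -0.36, so they lie farther to the robot's right. The crop shows it between the two squeegees and the other pots. Next, precise fits.

```bash
cat >> h.py <<'E'
def rect(Q):
    r=cv2.minAreaRect((Q[:,:2]*1000).astype(np.float32))
    b=cv2.boxPoints(r); e=[b[1]-b[0],b[2]-b[1]]
    e=max(e,key=np.linalg.norm)
    return np.round(r[0],1),np.round(sorted(r[1]),1),round(float(np.degrees(np.arctan2(e[1],e[0]))%180),1)
def get(o,p,P,k=0,pad=4):
    d=cut_out(o,p)[k]; m=cv2.dilate(d['pixels'].astype(np.uint8),np.ones((pad*2+1,)*2))>0
    Q=P[m]; return Q[~np.isnan(Q[:,0])]
def circ(Q,z0,z1):
    S=Q[(Q[:,2]>z0)&(Q[:,2]<z1)]
    (c,r)=cv2.minEnclosingCircle((S[:,:2]*1000).astype(np.float32)); return np.round(c,1),round(r,1),len(S)
E
python3 - <<'E'
from h import *
for n in ['top','scene']:
    p=read_camera(n);P=pts(p);print(n)
    Q=get('caddy',p,P); 
    for a,b in [(.010,.021),(.012,.021)]: print('caddy',rect(Q[(Q[:,2]>a)&(Q[:,2]<b)]))
    g=get('divider_grip',p,P); g=g[g[:,2]>.058]; print('grip',rect(g),len(g))
    for o in ['long_squeegee_c','short_squeegee_c']:
        Q=get(o,p,P); print(o,'handle',rect(Q[Q[:,2]>.0255]),'all',rect(Q[Q[:,2]>.014]))
    Z=P.reshape(-1,3)
    def near(x,y,r): return Z[np.hypot(Z[:,0]-x,Z[:,1]-y)<r]
    print('tub',circ(near(.427,-.37,.045),.049,.06)); print('pot',circ(near(.564,-.224,.034),.037,.048))
    for x,y in [(.620,-.299),(.522,-.314)]: print('otherpot',circ(near(x,y,.034),.037,.048))
    print('tape',circ(near(.443,-.096,.055),.019,.028)); print('drop',circ(near(.58,-.369,.03),.03,.08))
    print('table z',np.nanmedian(near(.5,0,.05)[:,2]))
E
```

```text
top
caddy (array([513.5, 214.7]), array([205.5, 237.8]), 83.2)
caddy (array([513.5, 214.7]), array([205.5, 237.8]), 83.2)
grip (array([474.4, 248.1]), array([12.7, 39. ]), 175.9) 117
long_squeegee_c handle (array([ 420.5, -237.9]), array([ 32.2, 110.2]), 125.1) all (array([ 427.7, -232.5]), array([ 50.1, 110.8]), 125.2)
short_squeegee_c handle (array([559.4, -84.5]), array([33.2, 69.8]), 61.9) all (array([567.1, -88.5]), array([51.4, 69.9]), 61.7)
tub (array([ 424.6, -370.8]), 31.1, 592)
pot (array([ 563.9, -224.2]), 21.8, 267)
otherpot (array([ 620.9, -299.9]), 22.0, 262)
otherpot (array([ 519.1, -315. ]), 22.3, 280)
tape (array([443.1, -96.1]), 41.9, 490)
drop (array([ 580.5, -369.9]), 19.3, 234)
table z 0.0007926339258792492
scene
caddy (array([513.9, 214.3]), array([213.8, 236.1]), 83.2)
caddy (array([515.6, 214. ]), array([210.2, 236.3]), 83.3)
grip (array([479.7, 249.1]), array([11.2, 39.5]), 172.7) 44
long_squeegee_c handle (array([ 424.5, -236.3]), array([ 36.8, 108.1]), 123.6) all (array([ 431.5, -231.9]), array([ 57.8, 111.5]), 126.3)
short_squeegee_c handle (array([562.1, -84.6]), array([31.8, 68.3]), 61.5) all (array([569.1, -88.7]), array([55.6, 72.4]), 60.8)
tub (array([ 426. , -371.1]), 32.7, 220)
pot (array([ 564.7, -225.4]), 24.5, 141)
otherpot (array([ 622. , -300.2]), 23.3, 154)
otherpot (array([ 520.4, -314.4]), 24.1, 127)
tape (array([446.1, -96.5]), 45.2, 214)
drop (array([ 584.4, -369.3]), 19.6, 193)
table z -0.0048897401784209205
```

```bash
cat >> h.py <<'E'
from scipy.spatial.transform import Rotation as Ro
def tool():
    o=get_obs(); R=Ro.from_euler('xyz',o['tool_rot'],degrees=True).as_matrix()
    z=R[:,2]; return (o['tool_pos']*1000).round(1),'jaw deg',round(float(np.degrees(np.arctan2(z[1],z[0]))),2),'x',R[:,0].round(3),'t',round(o['time_s'],2),'F',np.round(o['force'],1),'w',round(o['grip_width'],4),'q',np.round(o['qpos'],0)
CX=np.array([513.5,214.7]);YAW=-6.8
def c2w(x,y):
    a=np.radians(YAW);return (CX+[x*np.cos(a)-y*np.sin(a),x*np.sin(a)+y*np.cos(a)]).round(1)
E
python3 -c "
from h import *
print(*tool()); print(c2w(-42.5,48),c2w(-42.5,-68),c2w(57.5,-68))"
```

```text
[292.  580.8 233.6] jaw deg 63.32 x [ 0.  0. -1.] t 1.5 F [ 0.2 -0.1 -0.9] w 0.0868 q [-63.  18.  -4.  83.   1.  79.  -3.]
[477.  267.4] [463.2 152.2] [562.5 140.4]
```

Emit:
{"name": "servo_tool", "arguments": {
  "rows": [40,-70,-20,6,0,80,-140,-40,12,0,115,-205,-60,20,0,145,-265,-80,20,0,170,-312,-95,20,0,182.4,-333,-110,20,0,182.4,-333,-110,20,0,182.4,-333,-110,20,0],
  "force": 20
}}

```text
time_s: 2.17
tool_pos: [0.4466, 0.2986, 0.1427]
tool_rot: [-42.5, 89.9, 40.8]
force: [0.7, 0.5, -0.6]
grip_width: 0.0869
```

```bash
python3 -c "
from h import *
print(*tool())"
```

```text
[446.6 298.6 142.7] jaw deg 83.32 x [ 0.001  0.001 -1.   ] t 2.17 F [ 0.7  0.5 -0.6] w 0.0869 q [-40.   8.   4. 106.  -1.  66.  47.]
```

Emit:
{"name": "servo_tool", "arguments": {
  "rows": [0,0,0,0,0,0,0,0,0,0,0,0,0,0,0]
}}

```text
time_s: 2.42
tool_pos: [0.4458, 0.301, 0.1431]
tool_rot: [4.8, 89.9, 88.1]
force: [0.3, 0.6, 0.4]
grip_width: 0.0866
```

Emit:
{"name": "servo_tool", "arguments": {
  "rows": [14,-26,-10,0,0,28,-53,-20,0,0,28.5,-53,-25,0,0,28.5,-53,-50,0,0,28.5,-53,-75,0,0,28.5,-53,-91,0,0,28.5,-53,-91,0,0,28.5,-53,-91,0,0]
}}

```text
time_s: 3.08
tool_pos: [0.4735, 0.2489, 0.0517]
tool_rot: [101.8, 89.9, -174.7]
force: [-0.4, -0.4, 0.4]
grip_width: 0.0868
```

```bash
python3 -c "
from h import *
print(*tool())"
```

```text
[473.5 248.9  51.7] jaw deg 83.46 x [-0.001 -0.    -1.   ] t 3.08 F [-0.4 -0.4  0.4] w 0.0868 q [-36.  14.   6. 111.  -2.  55.  54.]
```

Close, drag 48.5 mm along caddy −y, release.

Emit:
{"name": "servo_tool", "arguments": {
  "rows": [0,0,0,0,1,0,0,0,0,1,0,0,0,0,1,0,0,0,0,1,0,0,0,0,1,0,0,0,0,1,0,0,0,0,1,0,0,0,0,1],
  "force": 20
}}

```text
time_s: 3.75
tool_pos: [0.4744, 0.2473, 0.0519]
tool_rot: [-23.2, 90.0, 60.1]
force: [0.3, -0.3, 0.6]
grip_width: 0.0414
```

Emit:
{"name": "servo_tool", "arguments": {
  "rows": [-1,-8,0,0,1,-2,-16,0,0,1,-3,-24,0,0,1,-4,-32,0,0,1,-4.8,-40,0,0,1,-5.4,-45,0,0,1,-5.8,-48.5,0,0,1,-5.8,-48.5,0,0,1]
}}

```text
time_s: 4.42
tool_pos: [0.4681, 0.1973, 0.0518]
tool_rot: [142.4, 89.9, -134.4]
force: [-2.4, -0.4, 3.8]
grip_width: 0.012
```

```bash
python3 -c "
from h import *
print(*tool())"
```

```text
[468.1 197.3  51.8] jaw deg 83.25 x [-0.001 -0.001 -1.   ] t 4.42 F [-2.4 -0.4  3.8] w 0.012 q [-33.  11.   8. 115.  -2.  54.  59.]
```

Emit:
{"name": "servo_tool", "arguments": {
  "rows": [0,0,0,0,0.4,0,0,0,0,0.4,0,0,0,0,0.4,0,0,0,0,0.4,0,0,20,0,0,0,0,60,0,0,0,0,100,0,0,0,0,110,0,0],
  "force": 25
}}

```text
time_s: 5.08
tool_pos: [0.4719, 0.2003, 0.1681]
tool_rot: [-56.4, 89.4, 26.9]
force: [0.6, 0.1, 0.5]
grip_width: 0.0575
```

```bash
python3 -c "
from h import *
print(*tool())
p=read_camera('top');P=pts(p)
g=get('divider_grip',p,P); g=g[(g[:,2]>.058)&(g[:,2]<.075)]; print('grip',rect(g),len(g)); cv2.imwrite('pics/t1.png',p['frame'])
"
```

```text
[471.9 200.3 168.1] jaw deg 83.32 x [ 0.009  0.004 -1.   ] t 5.08 F [0.6 0.1 0.5] w 0.0575 q [-34.   4.   8. 108.  -1.  68.  58.]Traceback (most recent call last):
  File "<string>", line 5, in <module>
    g=get('divider_grip',p,P); g=g[(g[:,2]>.058)&(g[:,2]<.075)]; print('grip',rect(g),len(g)); cv2.imwrite('pics/t1.png',p['frame'])
  File "h.py", line 15, in get
    d=cut_out(o,p)[k]; m=cv2.dilate(d['pixels'].astype(np.uint8),np.ones((pad*2+1,)*2))>0
      ~~~~~~~~~~~~^^^
IndexError: list index out of range
```

Emit:
{"name": "servo_tool", "arguments": {
  "rows": [0,-30,0,-6,0,0,-70,0,-12,0,0,-110,0,-18,0,0,-150,0,-24,0,0,-190,0,-30,0,-5,-230,0,-36,0,-15,-270,0,-42,0,-25,-310,0,-48,0,-35,-350,0,-48,0,-40,-380,-10,-48,0]
}}

```text
time_s: 6.02
tool_pos: [0.4273, -0.1848, 0.1519]
tool_rot: [-77.6, 89.9, -42.5]
force: [1.0, -0.2, -0.6]
grip_width: 0.0874
```

```bash
python3 -c "
from h import *
print(*tool())
p=read_camera('top');P=pts(p)
cv2.imwrite('pics/t1.png',p['frame'])
for d in cut_out('divider_grip',p):
  Q=P[d['pixels']]; g=Q[(Q[:,2]>.058)&(Q[:,2]<.075)]; print('grip',d['score'],rect(g) if len(g) else 0,len(g)); 
"
```

```text
[ 427.3 -184.8  151.9] jaw deg 35.14 x [ 0.001 -0.001 -1.   ] t 6.02 F [ 1.  -0.2 -0.6] w 0.0874 q [-11.  -2.  31. 115.   1.  66.  55.]
grip 0.81 (array([468.2, 198.4]), array([12.5, 38.9]), 173.6) 110
```

View pics/t1.png

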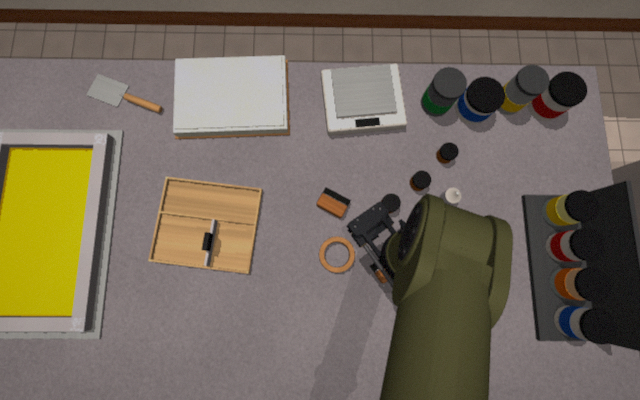

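Emit:
{"name": "servo_tool", "arguments": {
  "rows": [0,-24,-15,0,0,0,-47,-40,0,0,0,-47.5,-75,0,0,0,-47.5,-105,0,0,0,-47.5,-125,0,0,0,-47.5,-137,0,0,0,-47.5,-137,0,0]
}}

```text
time_s: 6.7
tool_pos: [0.4267, -0.2273, 0.0125]
tool_rot: [127.6, 89.7, 162.9]
force: [0.2, 0.3, -0.7]
grip_width: 0.0868
```

```bash
python3 -c "
from h import *
print(*tool())"
```

```text
[ 426.7 -227.3   12.5] jaw deg 35.34 x [-0.006  0.002 -1.   ] t 6.7 F [ 0.2  0.3 -0.7] w 0.0868 q [ -6.  13.  34. 120. -10.  49.  69.]
```

Emit:
{"name": "servo_tool", "arguments": {
  "rows": [0.5,-2.5,2,0,0,1,-5,2,0,0,1,-5,2,0,0.6,1,-5,2,0,0.6,1,-5,2,0,0.6,1,-5,2,0,0.6,1,-5,2,0,0.6,1,-5,2,0,0.6,1,-5,2,0,0.6,1,-5,2,0,0.6],
  "force": 25
}}

```text
time_s: 7.53
tool_pos: [0.4293, -0.2339, 0.0169]
tool_rot: [163.4, 90.0, -161.3]
force: [-1.7, -0.8, 0.5]
grip_width: 0.0498
```

```bash
python3 -c "
from h import *
print(*tool())"
```

```text
[ 429.3 -233.9   16.9] jaw deg 35.31 x [-0. -0. -1.] t 7.53 F [-1.7 -0.8  0.5] w 0.0498 q [ -6.  13.  34. 119. -10.  50.  69.]
```

Emit:
{"name": "servo_tool", "arguments": {
  "rows": [0,5,25,0,0.6,3,20,60,0,0.6,6,50,95,-5,0.6,12,85,110,-10,0.6,20,120,110,-15,0.6,25,155,110,-20,0.6,30,190,110,-25,0.6,35,225,110,-30,0.6,40,260,110,-36,0.6,44,295,110,-42,0.6]
}}

```text
time_s: 8.37
tool_pos: [0.4734, 0.0632, 0.1267]
tool_rot: [79.8, 90.0, 72.8]
force: [0.2, -0.4, -1.4]
grip_width: 0.0497
```

Emit:
{"name": "servo_tool", "arguments": {
  "rows": [1,35,0,0,0.6,2,70,0,0,0.6,3,105,0,0,0.6,4,140,0,0,0.6,4,170,0,0,0.6,4,190,0,0,0.6,4,200,0,0,0.6,4,200,0,0,0.6]
}}

```text
time_s: 9.03
tool_pos: [0.4767, 0.2639, 0.1263]
tool_rot: [163.3, 90.0, 156.9]
force: [-0.2, 0.2, -1.7]
grip_width: 0.0498
```

```bash
python3 -c "
from h import *
print(*tool())"
```

```text
[476.7 263.9 126.3] jaw deg -6.46 x [-0.001  0.    -1.   ] t 9.03 F [-0.2  0.2 -1.7] w 0.0498 q [-40.  10.   9. 106.  -2.  64. -37.]
```

Emit:
{"name": "servo_tool", "arguments": {
  "rows": [0,0.5,-25,-0.3,0.6,0,0.7,-55,-0.3,0.6,0,0.7,-80,-0.3,0.6,0,0.7,-92,-0.3,0.6,0,0.7,-98,-0.3,0.6,0,0.7,-102,-0.3,0.6,0,0.7,-102.5,-0.3,0.6]
}}

```text
time_s: 9.62
tool_pos: [0.4782, 0.2615, 0.0247]
tool_rot: [10.7, 90.0, 3.6]
force: [-0.4, 0.1, -1.9]
grip_width: 0.05
```

```bash
python3 -c "
from h import *
print(*tool())
p=read_camera('scene'); cv2.imwrite('pics/s2.png',cv2.resize(p['frame'][140:260,340:500],None,fx=5,fy=5))"
```

```text
[478.2 261.5  24.7] jaw deg -7.05 x [ 0.001  0.    -1.   ] t 9.62 F [-0.4  0.1 -1.9] w 0.05 q [-40.  17.   9. 111.  -3.  52. -36.]
```

View pics/s2.png

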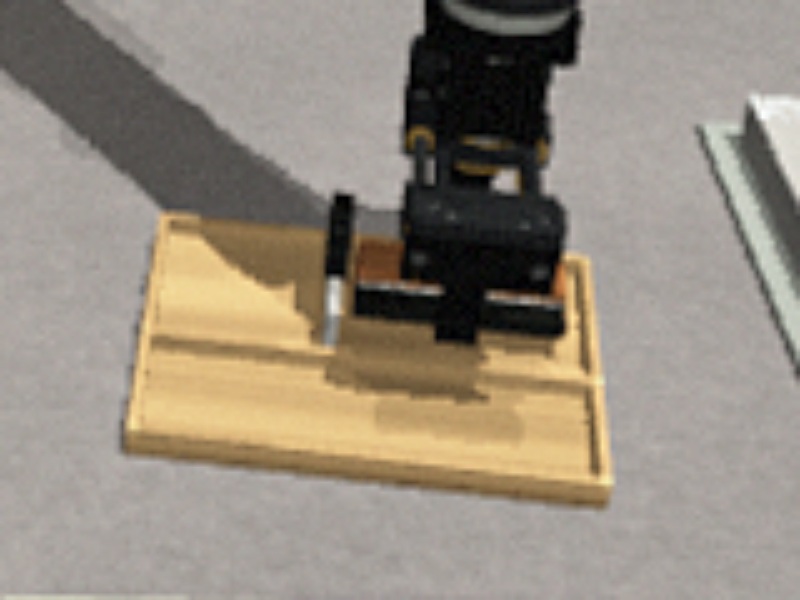

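The squeegee (crop x 355–570) sits between the divider (335) and the left wall (590). I'll lower it the last bit and release.

Emit:
{"name": "servo_tool", "arguments": {
  "rows": [0,1,-1.5,0,0.6,0,1,-1.8,0,0.45,0,1,-1.5,0,0.3,0,1,-1.5,0,0.25,0,1,-1.5,0,0.25,0,1,10,0,0.25,0,1,40,0,0.2,0,0,80,0,0,0,0,110,0,0,0,0,130,0,0]
}}

```text
time_s: 10.5
tool_pos: [0.4791, 0.2628, 0.1592]
tool_rot: [40.1, 89.7, 33.0]
force: [0.3, 0.1, 0.1]
grip_width: 0.0816
```

```bash
python3 -c "
from h import *
print(*tool())"
```

```text
[479.1 262.8 159.2] jaw deg -7.01 x [ 0.005  0.003 -1.   ] t 10.5 F [0.3 0.1 0.1] w 0.0816 q [-40.   8.  10. 104.  -2.  67. -37.]
```

Emit:
{"name": "servo_tool", "arguments": {
  "rows": [5,-30,0,-3,0,15,-65,0,-6,0,25,-100,0,-9,0,35,-135,0,-12,0,45,-175,0,-15,0,55,-215,0,-18,0,65,-255,0,-21.2,0,75,-295,0,-21.2,0,85,-330,-20,-21.2,0,88,-351,-50,-21.2,0]
}}

```text
time_s: 11.33
tool_pos: [0.5694, -0.0947, 0.1085]
tool_rot: [14.7, 89.4, -13.7]
force: [1.3, 0.2, -0.2]
grip_width: 0.0866
```

```bash
python3 -c "
from h import *
print(*tool())
p=read_camera('top');P=pts(p)
cv2.imwrite('pics/t2.png',p['frame'])
for d in cut_out('long_squeegee_c',p):
  Q=P[d['pixels']]; g=Q[(Q[:,2]>.018)&(Q[:,2]<.042)]; h=g[g[:,2]>.031];print(d['score'],d['extent'],rect(g),rect(h))
for d in cut_out('divider_grip',p):
  Q=P[d['pixels']]; g=Q[(Q[:,2]>.058)&(Q[:,2]<.075)]; print('grip',d['score'],rect(g) if len(g) else 0,len(g)); 
"
```

```text
[569.4 -94.7 108.5] jaw deg -28.44 x [ 0.01  -0.002 -1.   ] t 11.33 F [ 1.3  0.2 -0.2] w 0.0866 q [-16.  15.  27. 104.  -8.  62. -15.]
0.76 [180.9, 238.3, 51.0, 26.6] (array([479.2, 266.2]), array([ 50.1, 108.9]), 83.2) (array([470.3, 268.2]), array([ 46.3, 109. ]), 91.8)
grip 0.71 (array([468.1, 197.8]), array([12.1, 39.5]), 173.1) 114
```

View pics/t2.png

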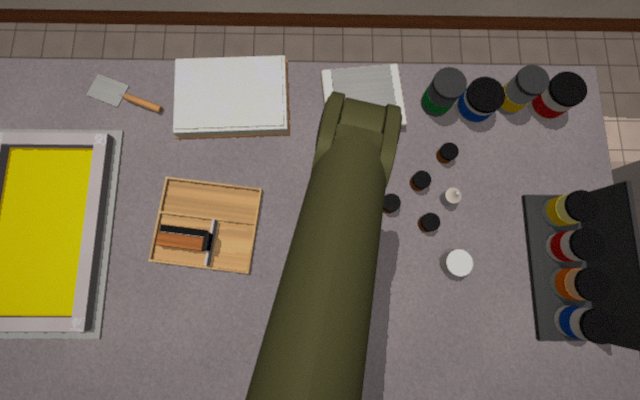

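Long squeegee is flat in the left bay at 83.2°, parallel to the caddy. Now the short one.

Emit:
{"name": "servo_tool", "arguments": {
  "rows": [0,0,0,0,0,-2,3,-20,0,0,-2,3,-45,0,0,-2,3,-65,0,0,-2,3,-75,0,0,-2,3,-75,0,0]
}}

```text
time_s: 11.98
tool_pos: [0.5629, -0.0838, 0.0285]
tool_rot: [-174.1, 89.9, 157.9]
force: [-0.3, -1.0, -0.3]
grip_width: 0.087
```

```bash
python3 -c "
from h import *
print(*tool())"
```

```text
[562.9 -83.8  28.5] jaw deg -28.03 x [-0.002  0.001 -1.   ] t 11.98 F [-0.3 -1.  -0.3] w 0.087 q [-16.  21.  25. 108. -11.  54. -14.]
```

Emit:
{"name": "servo_tool", "arguments": {
  "rows": [2,-2,-5,0,0,4,-4.5,-12,0,0,4,-4.5,-12,0,0.6,4,-4.5,-12,0,0.6,4,-4.5,-12,0,0.6,4,-4.5,-12,0,0.6,4,-4.5,-12,0,0.6,4,-4.5,-12,0,0.6,4,-4.5,-12,0,0.6,4,-4.5,-12,0,0.6]
}}

```text
time_s: 12.82
tool_pos: [0.5675, -0.0903, 0.0175]
tool_rot: [162.9, 90.0, 134.7]
force: [-1.1, 0.4, 1.1]
grip_width: 0.0496
```

```bash
python3 -c "
from h import *
print(*tool())"
```

```text
[567.5 -90.3  17.5] jaw deg -28.19 x [-0.  0. -1.] t 12.82 F [-1.1  0.4  1.1] w 0.0496 q [-15.  22.  25. 107. -12.  53. -13.]
```

Emit:
{"name": "servo_tool", "arguments": {
  "rows": [0,0,25,0,0.6,-5,10,60,3,0.6,-15,35,85,6,0.6,-30,70,95,9,0.6,-45,105,95,13,0.6,-60,140,95,17,0.6,-75,175,95,21.4,0.6,-90,210,95,21.4,0.6,-100,230,95,21.4,0.6,-104.5,240,95,21.4,0.6]
}}

```text
time_s: 13.65
tool_pos: [0.4611, 0.1533, 0.1123]
tool_rot: [126.0, 89.9, 119.5]
force: [-0.1, -0.2, -1.0]
grip_width: 0.0495
```

Emit:
{"name": "servo_tool", "arguments": {
  "rows": [0,0,0,0,0.6,0,0,0,0,0.6,0,0,0,0,0.6]
}}

```text
time_s: 13.9
tool_pos: [0.4641, 0.1474, 0.1123]
tool_rot: [-55.2, 89.9, -62.2]
force: [-0.6, -0.8, -0.7]
grip_width: 0.0496
```

```bash
python3 -c "
from h import *
print(*tool())"
```

```text
[464.1 147.4 112.3] jaw deg -6.95 x [ 0.001 -0.001 -1.   ] t 13.9 F [-0.6 -0.8 -0.7] w 0.0496 q [-34.   4.  14. 115.  -1.  61. -27.]
```

Emit:
{"name": "servo_tool", "arguments": {
  "rows": [-0.5,1.5,-20,0,0.6,-0.5,1.5,-45,0,0.6,-0.5,1.5,-68,0,0.6,-0.5,1.5,-80,0,0.6,-0.5,1.5,-85,0,0.6,-0.5,1.5,-87,0,0.6,-0.5,1.5,-87,0,0.6]
}}

```text
time_s: 14.48
tool_pos: [0.4633, 0.15, 0.0255]
tool_rot: [-46.2, 90.0, -53.1]
force: [0.3, 0.3, 0.0]
grip_width: 0.0494
```

```bash
python3 -c "
from h import *
print(*tool());print(*tool())
p=read_camera('scene'); cv2.imwrite('pics/s3.png',cv2.resize(p['frame'][140:260,340:500],None,fx=5,fy=5));print(*tool())"
```

```text
[463.3 150.   25.5] jaw deg -6.9 x [ 0. -0. -1.] t 14.48 F [0.3 0.3 0. ] w 0.0494 q [-34.  11.  14. 119.  -3.  51. -25.]
[463.3 150.   25.5] jaw deg -6.9 x [ 0. -0. -1.] t 14.48 F [0.3 0.3 0. ] w 0.0494 q [-34.  11.  14. 119.  -3.  51. -25.]
[463.6 150.4  26. ] jaw deg -6.87 x [ 0.001  0.    -1.   ] t 14.53 F [ 0.4  0.  -0. ] w 0.0499 q [-34.  11.  14. 119.  -3.  51. -25.]
```

View pics/s3.png

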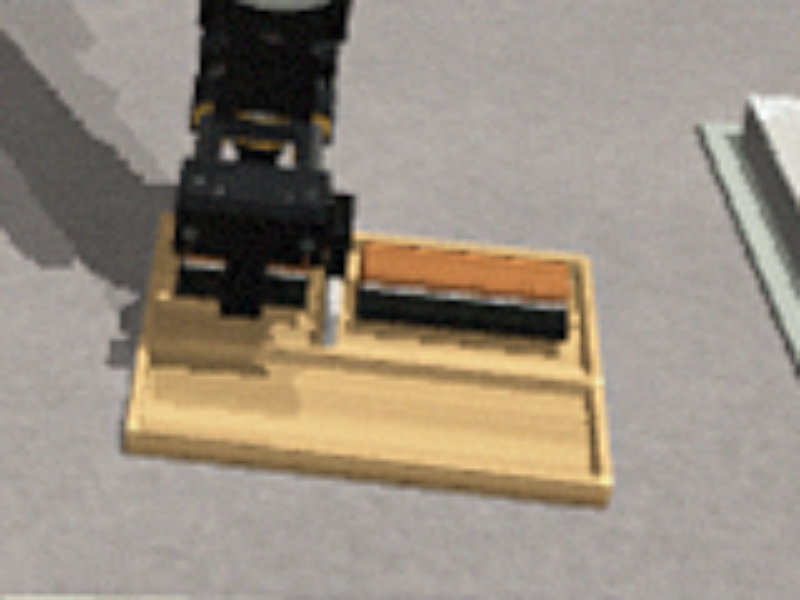

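The short squeegee (crop x 175–305) hangs clear between the right wall and the divider. Lower and release.

Emit:
{"name": "servo_tool", "arguments": {
  "rows": [0,0,-1,0,0.6,0,0,-2,0,0.6,0,0,-2,0,0.45,0,0,-2,0,0.3,0,0,-2,0,0.25,0,0,0,0,0.25,0,0,25,0,0.25,0,0,60,0,0,0,0,95,0,0,0,0,125,0,0]
}}

```text
time_s: 15.37
tool_pos: [0.4629, 0.1511, 0.1528]
tool_rot: [27.2, 89.9, 20.4]
force: [0.4, 0.5, 0.1]
grip_width: 0.0782
```

```bash
python3 -c "
from h import *
print(*tool())"
```

```text
[462.9 151.1 152.8] jaw deg -6.79 x [ 0.001  0.001 -1.   ] t 15.37 F [0.4 0.5 0.1] w 0.0782 q [-35.   2.  14. 112.  -0.  66. -28.]
```

Emit:
{"name": "servo_tool", "arguments": {
  "rows": [0,-30,0,0,0,0,-70,0,0,0,0,-110,0,0,0,0,-150,0,0,0,0,-190,0,0,0,0,-230,0,0,0,0,-270,0,0,0,-5,-310,0,0,0,-10,-350,0,0,0,-15,-390,0,0,0]
}}

```text
time_s: 16.2
tool_pos: [0.4472, -0.2408, 0.1509]
tool_rot: [10.9, 89.9, 4.1]
force: [0.3, 0.7, 0.2]
grip_width: 0.0872
```

```bash
python3 -c "
from h import *
print(*tool())
p=read_camera('top');P=pts(p)
cv2.imwrite('pics/t3.png',p['frame'])
for o in ['long_squeegee_c','short_squeegee_c']:
 for d in cut_out(o,p):
  Q=P[d['pixels']]; g=Q[(Q[:,2]>.018)&(Q[:,2]<.042)]; print(o,d['score'],d['extent'],rect(g))
"
```

```text
[ 447.2 -240.8  150.9] jaw deg -6.77 x [ 0.001  0.    -1.   ] t 16.2 F [0.3 0.7 0.2] w 0.0872 q [-11.   4.  38. 110.  -3.  66.  22.]
long_squeegee_c 0.83 [181.3, 237.2, 51.2, 30.4] (array([479.2, 265.6]), array([ 50.1, 109.6]), 83.0)
short_squeegee_c 0.67 [229.1, 243.5, 33.1, 22.6] (array([463.7, 152.4]), array([49.8, 70.8]), 83.0)
```

View pics/t3.png

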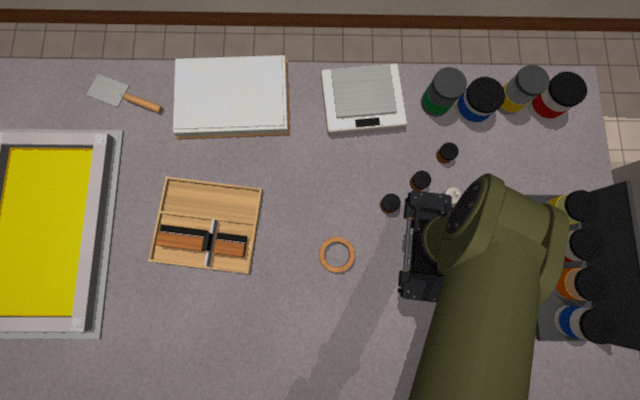

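Emit:
{"name": "servo_tool", "arguments": {
  "rows": [-5,-30,0,0,0,-11,-65,0,0,0,-16,-95,0,0,0,-20,-118,-10,0,0,-22,-130,-20,0,0,-22,-130,-35,0,0,-22,-130,-50,0,0,-22,-130,-60,0,0,-22,-130,-60,0,0]
}}

```text
time_s: 17.1
tool_pos: [0.4251, -0.3665, 0.0881]
tool_rot: [145.9, 89.8, 139.2]
force: [-0.2, 0.5, -0.1]
grip_width: 0.087
```

```bash
python3 -c "
from h import *
print(*tool())"
```

```text
[ 425.1 -366.5   88.1] jaw deg -6.68 x [-0.003  0.003 -1.   ] t 17.1 F [-0.2  0.5 -0.1] w 0.087 q [  2.  18.  42. 107. -13.  61.  43.]
```

Emit:
{"name": "servo_tool", "arguments": {
  "rows": [0,-2,-10,0,0,0,-4,-30,0,0,0,-4,-48,0,0,0,-4,-58,0,0,0,-4,-58,0,0,0,-4,-58,0,0],
  "force": 20
}}

```text
time_s: 17.6
tool_pos: [0.4258, -0.3728, 0.0325]
tool_rot: [179.2, 90.0, 172.4]
force: [0.4, 0.2, 0.3]
grip_width: 0.087
```

Emit:
{"name": "servo_tool", "arguments": {
  "rows": [0,0,0,0,0.5,0,0,0,0,0.5,0,0,0,0,0.5,0,0,0,0,0.5,0,0,0,0,0.5,0,0,0,0,0.5,0,0,0,0,0.5]
}}

```text
time_s: 18.18
tool_pos: [0.4246, -0.373, 0.0327]
tool_rot: [155.9, 89.9, 149.1]
force: [-4.0, 1.3, 6.4]
grip_width: 0.0592
```

```bash
python3 -c "
from h import *
print(*tool())"
```

```text
[ 424.6 -373.    32.7] jaw deg -6.81 x [-0.001  0.001 -1.   ] t 18.18 F [-4.   1.3  6.4] w 0.0592 q [  5.  23.  40. 109. -17.  55.  46.]
```

Emit:
{"name": "servo_tool", "arguments": {
  "rows": [0,0,15,0,0.5,0,5,40,0,0.5,3,20,70,0,0.5,10,45,85,0,0.5,20,80,90,0,0.5,30,115,90,0,0.5,40,150,90,0,0.5,50,185,90,0,0.5,60,220,90,0,0.5,70,255,90,0,0.5]
}}

```text
time_s: 19.02
tool_pos: [0.4956, -0.1158, 0.1219]
tool_rot: [70.1, 90.0, 63.3]
force: [0.7, -0.9, -3.7]
grip_width: 0.0592
```

Emit:
{"name": "servo_tool", "arguments": {
  "rows": [10,35,0,0,0.5,20,70,0,0,0.5,30,105,0,0,0.5,40,140,0,0,0.5,50,175,0,0,0.5,58,205,0,0,0.5,64,230,0,0,0.5,68,248,0,0,0.5,68,256,0,0,0.5,68,256,0,0,0.5]
}}

```text
time_s: 19.85
tool_pos: [0.5628, 0.1407, 0.1214]
tool_rot: [171.1, 89.9, 164.5]
force: [-0.5, 0.6, -3.0]
grip_width: 0.0591
```

```bash
python3 -c "
from h import *
p=read_camera('scene'); cv2.imwrite('pics/s4.png',cv2.resize(p['frame'][100:280,320:500],None,fx=3,fy=3));print(*tool())"
```

```text
[562.9 138.1 121.5] jaw deg -6.71 x [-0.001 -0.001 -1.   ] t 19.9 F [ 0.4 -1.  -3.1] w 0.0595 q [-37.  15.  23. 102.  -7.  64. -18.]
```

View pics/s4.png

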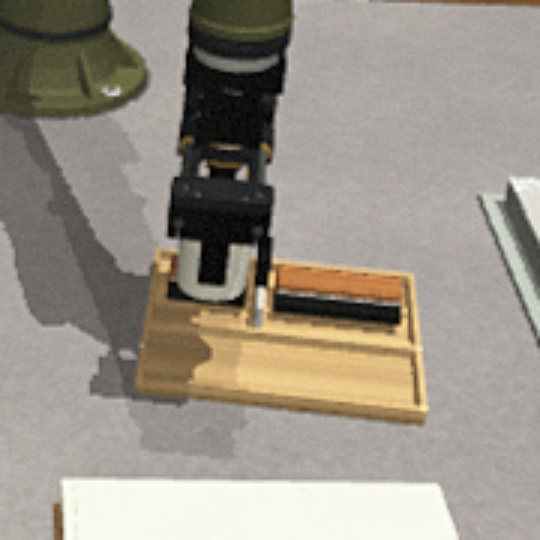

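The tub is held upright over the deck. Lowering.

Emit:
{"name": "servo_tool", "arguments": {
  "rows": [0,0,-20,0,0.5,0,0,-45,0,0.5,0,0,-65,0,0.5,0,0,-75,0,0.5,0,0,-79,0,0.5,0,0,-81,0,0.5,0,0,-81,0,0.5]
}}

```text
time_s: 20.48
tool_pos: [0.5642, 0.1373, 0.042]
tool_rot: [5.5, 89.9, -1.3]
force: [0.2, 0.5, -3.3]
grip_width: 0.059
```

```bash
python3 -c "
from h import *
p=read_camera('scene'); cv2.imwrite('pics/s5.png',cv2.resize(p['frame'][160:260,340:500],None,fx=5,fy=5));print(*tool())"
```

```text
[564.5 137.7  42.5] jaw deg -6.83 x [ 0.002  0.    -1.   ] t 20.53 F [ 0.7  0.  -2.9] w 0.0592 q [-35.  20.  22. 106.  -9.  56. -16.]
```

View pics/s5.png

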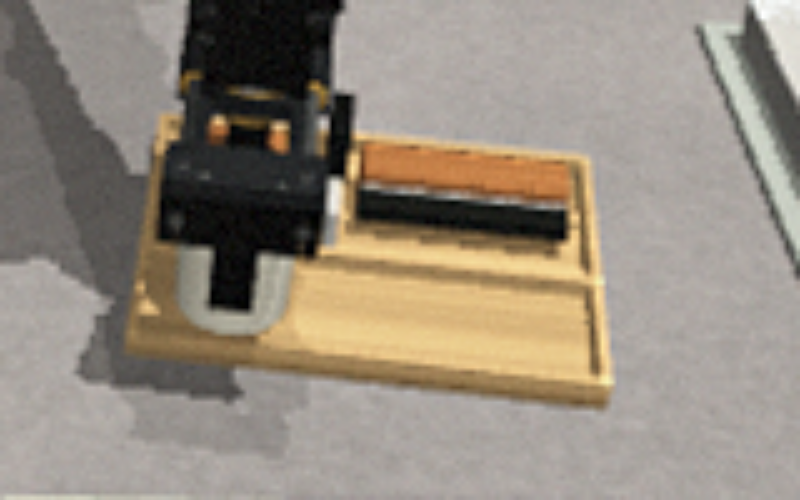

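Emit:
{"name": "servo_tool", "arguments": {
  "rows": [-0.7,0.5,-1,0,0.5,-1.2,1,-2,0,0.5,-1.2,1,-3,0,0.5,-1.2,1,-3,0,0.5]
}}

```text
time_s: 20.87
tool_pos: [0.5627, 0.1394, 0.0388]
tool_rot: [35.0, 89.9, 28.2]
force: [-0.3, 0.4, -2.5]
grip_width: 0.0593
```

Emit:
{"name": "servo_tool", "arguments": {
  "rows": [0,0,-0.5,0,0.5,0,0,-0.8,0,0.42,0,0,-0.8,0,0.34,0,0,-0.8,0,0.26,0,0,-0.8,0,0.15,0,0,-0.8,0,0.08,0,0,-0.8,0,0.08,0,0,10,0,0.08,0,0,40,0,0,0,0,75,0,0]
}}

```text
time_s: 21.7
tool_pos: [0.5606, 0.1384, 0.1126]
tool_rot: [-146.2, 89.7, -152.9]
force: [1.9, 0.4, 1.3]
grip_width: 0.0843
```

```bash
python3 -c "
from h import *
print(*tool())"
```

```text
[560.6 138.4 112.6] jaw deg -6.8 x [-0.004 -0.002 -1.   ] t 21.7 F [1.9 0.4 1.3] w 0.0843 q [-37.  16.  23. 103.  -7.  64. -18.]
```

Emit:
{"name": "servo_tool", "arguments": {
  "rows": [0,-10,30,0,0,0,-45,40,0,0,0,-85,40,0,0,0,-125,40,0,0,0,-165,40,0,0,0,-205,40,0,0,0,-245,40,0,0,1,-285,30,0,0,2,-325,15,0,0,3,-350,0,0,0]
}}

```text
time_s: 22.53
tool_pos: [0.5652, -0.2163, 0.1148]
tool_rot: [-35.9, 89.8, -42.9]
force: [-0.3, 0.2, -0.8]
grip_width: 0.087
```

Emit:
{"name": "servo_tool", "arguments": {
  "rows": [0,-10,-10,0,0,0,-12,-20,0,0,0,-12,-30,0,0,0,-12,-30,0,0]
}}

```text
time_s: 22.87
tool_pos: [0.5648, -0.2199, 0.0812]
tool_rot: [149.5, 89.8, 142.8]
force: [1.0, 1.2, 0.1]
grip_width: 0.0866
```

```bash
python3 -c "
from h import *
p=read_camera('top');P=pts(p)
print(*tool())
Z=P.reshape(-1,3)
def near(x,y,r): return Z[np.hypot(Z[:,0]-x,Z[:,1]-y)<r]
print('tub',circ(near(.563,.14,.045),.05,.07),circ(near(.563,.14,.045),.055,.066),'target',c2w(57.5,-67.8))
cv2.imwrite('pics/t5.png',p['frame'])
"
```

```text
[ 565.4 -219.8   82.3] jaw deg -6.6 x [-0.002  0.002 -1.   ] t 22.92 F [ 0.9  0.2 -0.3] w 0.0869 q [ -9.  22.  34. 100. -14.  62.  23.]
tub (array([563.8, 140.8]), 30.6, 562) (array([563.8, 140.8]), 30.6, 557) target [562.6 140.6]
```

View pics/t5.png

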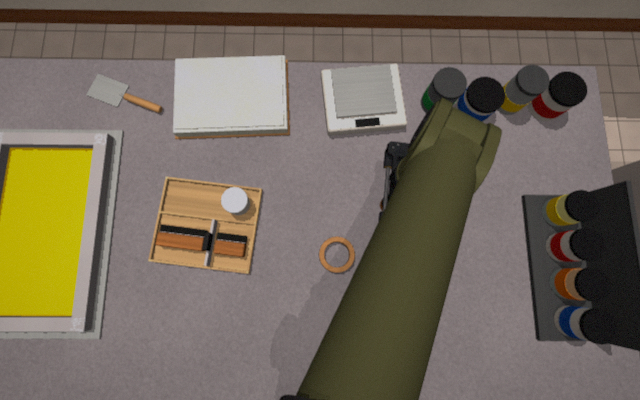

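Emit:
{"name": "servo_tool", "arguments": {
  "rows": [-0.5,-2,-15,0,0,-1,-4,-35,0,0,-1,-4,-52,0,0,-1,-4,-62,0,0,-1,-4,-62,0,0,-1,-4,-62,0,0],
  "force": 15
}}

```text
time_s: 23.42
tool_pos: [0.5649, -0.2257, 0.0217]
tool_rot: [73.4, 90.0, 66.7]
force: [-0.1, 0.7, -0.5]
grip_width: 0.0871
```

Emit:
{"name": "servo_tool", "arguments": {
  "rows": [0,0,0,0,0.65,0,0,0,0,0.65,0,0,0,0,0.65,0,0,0,0,0.65,0,0,0,0,0.65,0,0,0,0,0.65,0,0,0,0,0.65,0,0,0,0,0.65,0,0,0,0,0.65]
}}

```text
time_s: 24.17
tool_pos: [0.5643, -0.227, 0.0214]
tool_rot: [177.2, 90.0, 170.4]
force: [-0.8, -0.4, 0.2]
grip_width: 0.0421
```

```bash
python3 -c "
from h import *
print(*tool())"
```

```text
[ 564.3 -227.    21.4] jaw deg -6.79 x [-0.  0. -1.] t 24.17 F [-0.8 -0.4  0.2] w 0.0421 q [ -7.  27.  33. 103. -17.  56.  26.]
```

Emit:
{"name": "servo_tool", "arguments": {
  "rows": [0,0,20,0,0.65,0,0,50,0,0.65,0,15,80,0,0.65,0,40,105,0,0.65,0,70,110,0,0.65,0,105,110,0,0.65,0,140,110,0,0.65,0,175,110,0,0.65,0,210,110,0,0.65,0,245,110,0,0.65]
}}

```text
time_s: 25.0
tool_pos: [0.564, 0.0196, 0.1314]
tool_rot: [47.3, 90.0, 40.5]
force: [0.3, 0.5, -0.4]
grip_width: 0.0424
```

Emit:
{"name": "servo_tool", "arguments": {
  "rows": [0,30,0,0,0.65,0,60,0,0,0.65,0,85,0,0,0.65,-1,105,0,0,0.65,-1.5,117,0,0,0.65,-1.5,120.5,0,0,0.65,-1.5,120.5,0,0,0.65,-1.5,120.5,0,0,0.65]
}}

```text
time_s: 25.67
tool_pos: [0.5631, 0.1367, 0.1313]
tool_rot: [-81.6, 89.9, -88.5]
force: [0.7, -1.0, -0.8]
grip_width: 0.0419
```

```bash
python3 -c "
from h import *
print(*tool())
p=read_camera('scene'); cv2.imwrite('pics/s6.png',cv2.resize(p['frame'][120:260,340:500],None,fx=4,fy=4));print(*tool())"
```

```text
[563.1 136.7 131.3] jaw deg -6.88 x [ 0.    -0.001 -1.   ] t 25.67 F [ 0.7 -1.  -0.8] w 0.0419 q [-38.  15.  25. 102.  -7.  65. -18.]
[563.2 136.3 131.3] jaw deg -6.94 x [ 0.    -0.001 -1.   ] t 25.72 F [0.2 0.6 0.5] w 0.0423 q [-38.  15.  25. 102.  -7.  65. -18.]
```

View pics/s6.png

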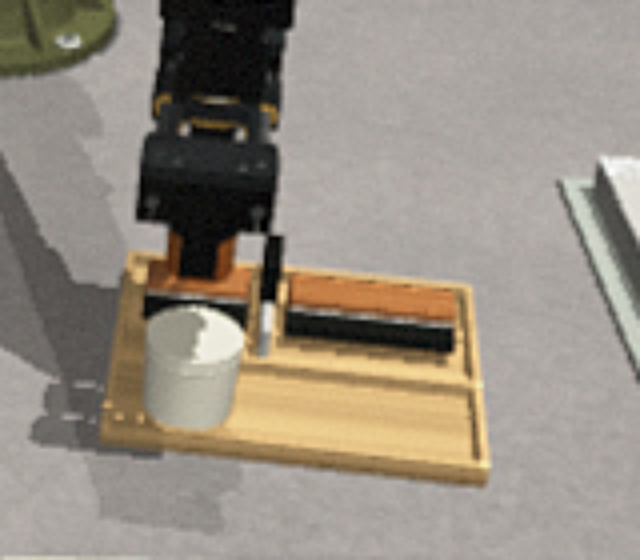

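Emit:
{"name": "servo_tool", "arguments": {
  "rows": [-0.3,1.5,-15,0,0.65,-0.5,2.5,-30,0,0.65,-0.5,2.5,-40,0,0.65,-0.5,2.5,-44,0,0.65,-0.5,2.5,-46,0,0.65,-0.5,2.5,-46,0,0.65,-0.5,2.5,-46,0,0.65]
}}

```text
time_s: 26.3
tool_pos: [0.5629, 0.1408, 0.086]
tool_rot: [15.9, 89.9, 9.1]
force: [-0.6, -0.2, 0.5]
grip_width: 0.0421
```

```bash
python3 -c "
from h import *
print(*tool())
p=read_camera('scene'); cv2.imwrite('pics/s7.png',cv2.resize(p['frame'][140:260,340:500],None,fx=5,fy=5));print(*tool())"
```

```text
[562.9 140.8  86. ] jaw deg -6.82 x [ 0.001  0.    -1.   ] t 26.3 F [-0.6 -0.2  0.5] w 0.0421 q [-38.  17.  24. 104.  -8.  60. -17.]
[563.1 141.   86.1] jaw deg -6.81 x [ 0.001  0.    -1.   ] t 26.35 F [ 0.7 -0.3 -1.2] w 0.0421 q [-38.  17.  24. 104.  -8.  60. -17.]
```

View pics/s7.png

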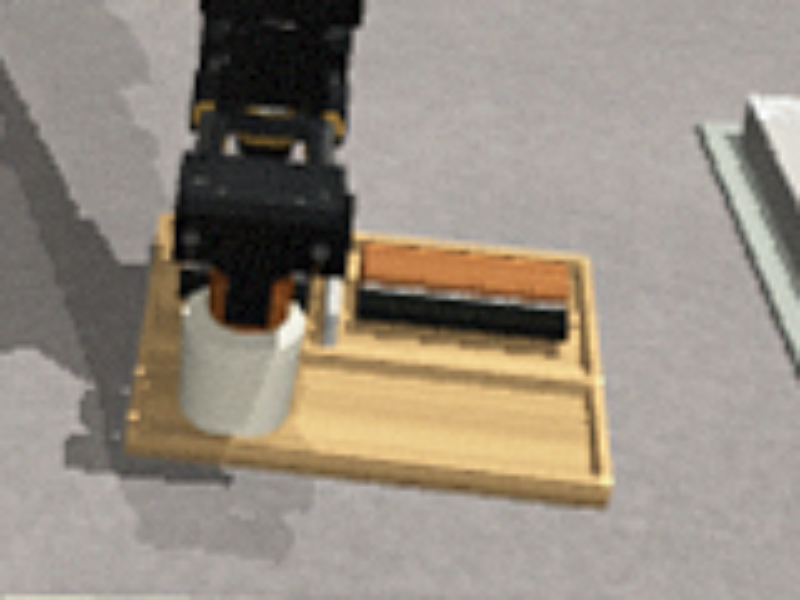

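Emit:
{"name": "servo_tool", "arguments": {
  "rows": [-0.1,-1.2,0,0,0.65,-0.2,-2.3,-1,0,0.65,-0.2,-2.3,-2,0,0.65,-0.2,-2.3,-2.5,0,0.65,-0.2,-2.3,-2.5,0,0.65]
}}

```text
time_s: 26.77
tool_pos: [0.5621, 0.1387, 0.0828]
tool_rot: [-159.1, 90.0, -165.9]
force: [-0.7, -0.4, -1.4]
grip_width: 0.042
```

```bash
python3 -c "
from h import *
print(*tool())
p=read_camera('scene'); cv2.imwrite('pics/s8.png',cv2.resize(p['frame'][180:240,360:440],None,fx=8,fy=8,interpolation=2));print(*tool())"
```

```text
[562.1 138.7  82.8] jaw deg -6.79 x [-0. -0. -1.] t 26.77 F [-0.7 -0.4 -1.4] w 0.042 q [-37.  18.  24. 104.  -8.  60. -17.]
[562.1 138.8  82.8] jaw deg -6.78 x [-0. -0. -1.] t 26.82 F [ 0.7 -0.  -1.2] w 0.0423 q [-37.  18.  24. 104.  -8.  60. -17.]
```

View pics/s8.png

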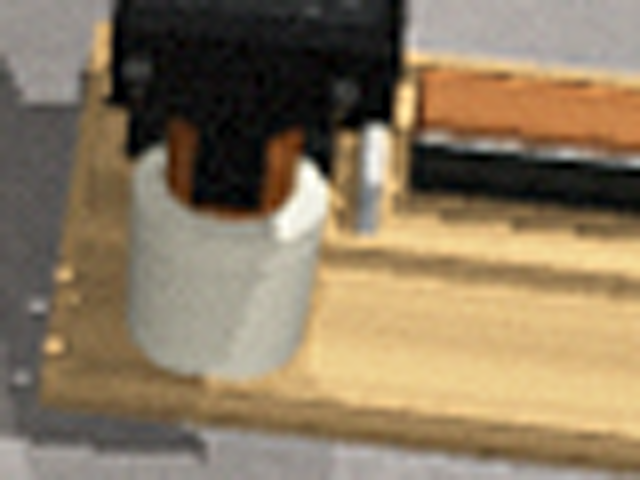

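Emit:
{"name": "servo_tool", "arguments": {
  "rows": [0.8,-0.5,0,0,0.65,0.8,-0.5,-0.5,0,0.65,0.8,-0.5,-1,0,0.65,0.8,-0.5,-1,0,0.55,0.8,-0.5,-1,0,0.45,0.8,-0.5,-1,0,0.3,0.8,-0.5,-1,0,0.15,0.8,-0.5,-1,0,0.08,0.8,-0.5,-1,0,0,0.8,-0.5,-1,0,0]
}}

```text
time_s: 27.65
tool_pos: [0.5629, 0.1383, 0.0817]
tool_rot: [-135.5, 90.0, -142.3]
force: [-0.6, -0.9, -0.4]
grip_width: 0.0732
```

Emit:
{"name": "servo_tool", "arguments": {
  "rows": [0,0,0,0,0,0,0,10,0,0,0,0,35,0,0,0,0,65,0,0,0,0,95,0,0,0,-30,110,0,0,0,-70,110,0,0,0,-110,110,0,0,0,-150,110,0,0,0,-180,110,0,0]
}}

```text
time_s: 28.48
tool_pos: [0.5627, -0.0459, 0.1932]
tool_rot: [-21.7, 89.9, -28.6]
force: [-0.1, -0.4, -0.1]
grip_width: 0.0869
```

```bash
python3 - <<'E'
from h import *
print(*tool())
p=read_camera('top');P=pts(p); Z=P.reshape(-1,3)
def near(x,y,r): return Z[np.hypot(Z[:,0]-x,Z[:,1]-y)<r]
N=near(.564,.141,.05); print('pot',circ(N,.095,.115),'tub',circ(N,.054,.066),'target',c2w(57.5,-67.8))
for o in ['long_squeegee_c','short_squeegee_c']:
 for d in cut_out(o,p):
  Q=P[d['pixels']]; g=Q[(Q[:,2]>.018)&(Q[:,2]<.042)]; print(o,d['score'],rect(g) if len(g) else 0)
q=read_camera('scene'); cv2.imwrite('pics/f1.png',p['frame']); cv2.imwrite('pics/f2.png',cv2.resize(q['frame'][140:260,340:500],None,fx=5,fy=5))
E
```

```text
[562.7 -45.9 193.2] jaw deg -6.95 x [ 0.002 -0.001 -1.   ] t 28.48 F [-0.1 -0.4 -0.1] w 0.0869 q [-27.  10.  32. 100.  -6.  72.  -0.]
pot (array([564.2, 140.1]), 22.3, 324) tub (array([563. , 140.9]), 30.2, 209) target [562.6 140.6]
long_squeegee_c 0.8 (array([479.2, 266.4]), array([ 49.7, 104.8]), 83.2)
short_squeegee_c 0.69 (array([463.7, 151.7]), array([49.8, 69.6]), 83.1)
```

View pics/f1.png

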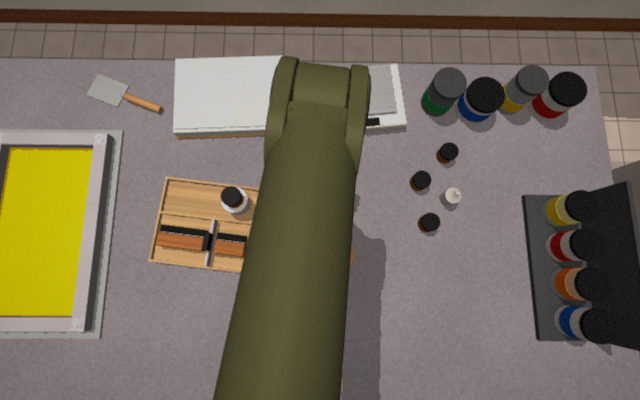

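View pics/f2.png

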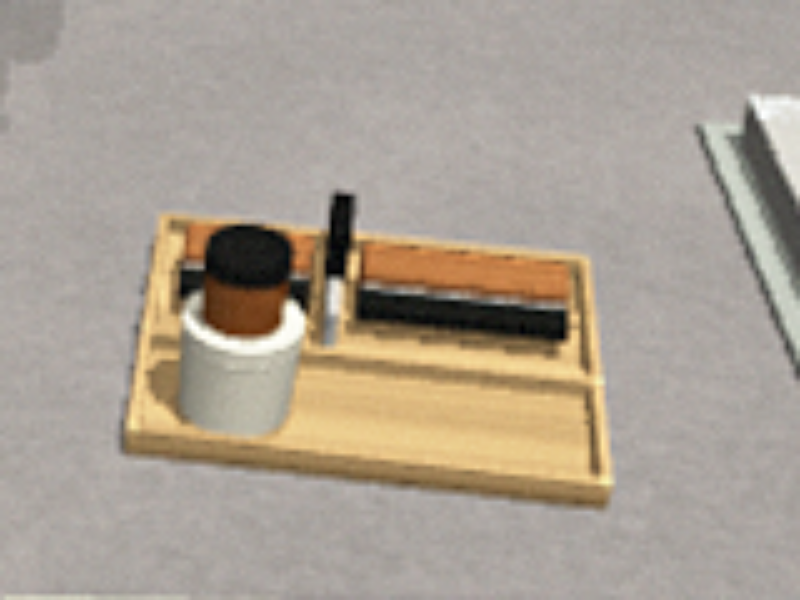

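Both squeegees are in their bays, the tub is on the deck, and the pot is centred on it to about 1 mm. The dropper is still at (453,196). The arm hides the tape, so I'll hold still and check it in the scene camera before handing in.

Emit:
{"name": "servo_tool", "arguments": {
  "rows": [0,0,0,0,0,0,0,0,0,0,0,0,0,0,0,0,0,0,0,0]
}}

```text
time_s: 29.02
tool_pos: [0.5631, -0.0404, 0.1918]
tool_rot: [166.3, 90.0, 159.6]
force: [-0.7, 0.6, 1.0]
grip_width: 0.0869
```

```bash
python3 - <<'E'
from h import *
q=read_camera('scene')
for o in ['tape','dropper']:
    print(o,[(round(d['score'],2),np.round(d['extent'])) for d in cut_out(o,q)])
print(*tool()); print(sign_off())
E
```

```text
tape [(0.82, array([298., 190.,  30.,  18.])), (0.36, array([415., 212.,  94.,  63.]))]
dropper [(0.8, array([185., 209.,  19.,  30.])), (0.64, array([387., 193.,  25.,  19.]))]
[563.  -41.2 191.8] jaw deg -6.73 x [-0. -0. -1.] t 29.17 F [ 0.9 -0.3  0.1] w 0.087 q [-27.  10.  32. 100.  -6.  72.  -0.]
the job is handed in; nothing more can be done
None
```

The caddy is set out as asked, in the order asked, and the job was handed in at 29.2 s. The sign-off reports no verdict.

- **Divider:** I slid it right by about 50 mm, to caddy y ≈ -21 mm. That leaves bays of about 131 mm (left) and 88 mm (right).
- **Squeegees:** The long one lies flat in the left bay and the short one in the right bay. Both measure within about 0.2° of parallel to the caddy, and the divider and walls are clear of them.
- **Tub:** It stands upright about 1 mm from its target on the middle of the rear deck, straight behind the short squeegee.
- **Pot:** I took the leftmost of the four amber pots (top picture, 390,202). It stands upright on the tub, about 1.4 mm off centre, which is within the camera error.
- **Bystanders:** The tape roll and dropper were detected at their starting pixels within 1–2 px.
- **Disagreements:** The scene camera's early position fits were up to about 5 mm off the top camera's. I used the top camera, whose sizes matched the given dimensions. In the last top picture the arm hid the tape roll, so I checked it with the scene camera instead.

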